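Lock the drug case: hold the spring catch, push the bolt home

ROBOT

A 6-joint arm with a two-finger parallel gripper is mounted at the origin on the work surface. World frame = base frame: x ahead of the robot, y to its left, z up, the work surface at z = 0. Lengths are in m, angles in degrees, forces in N, time in s.
With the tool pointing down it reaches from about 0.25 to 0.725 m from the base axis. Payload 9.7 kg.
Tool frame: the origin (TCP) lies midway between the tips of the shut fingers; the grasp point (between the pads) lies 19 mm behind it (grip_point_offset is the distance from the TCP to the grasp point, in m); y points along the fingers, z is the direction in which the jaws open and shut, and the axes are right-handed (so a half turn about y gives the same grasp; the last joint's range is limited). The gripper opens to 85 mm and grips with 20 to 120 N. Pads are 22 mm wide; open, the fingers measure 114 mm over their backs; the gripper's body (76 mm by 85 mm) begins 54 mm behind the grasp point. The pads swing forward as they close: fully open they stand 13 mm farther back than shut.
Start: joints at [-71.562, 4.979, 10.078, 95.1, 0, 90], TCP at [0.174, -0.522, 0.231] pointing down, gripper open.
Joint ranges: [-179.16, 179.16], [-48.56, 103.87], [-65.8, 70.77], [-126.05, 130.52], [-82.76, 87.17], [-180, 180]. Speed limits (degrees/s): [127.2, 127.2, 147.25, 180, 180, 180].

INTERFACE

Orientations are given as [roll, pitch, yaw] about the fixed x, y, z axes, in that order (R = Rz(yaw) Ry(pitch) Rx(roll)).
In Python, from workcell import get_obs, camera, job_done, grip_point_offset gives the robot as it stands.
- The arm moves only by the tool move_arm, never from a script. Its argument "deltas" is a list that holds one entry, the list of rows, each a list of 4 numbers: the shift along the tool's x, y, z in m, then the turn about the tool's y in degrees. A call has 1 to 5 rows; each row is the pose to reach, as a shift and turn from the pose commanded when the call began, along the tool's axes at that moment; what a row does not reach only later rows make up. A row lasts 1/10 s, in which the tool goes at most 50 mm and 8.59 degrees, less where a joint would pass 70% of its speed; a pose out of reach is approached as far as the arm can. A call with a gripper value outside its range is refused whole. "claw" is the finger opening in m, from 0 to 0.0854, set as the call begins (left out, the last holds). The fingers move at their own pace and stop on an object; "newtons" is the grip in N (left out, the last holds). Time passes only in rows, so rows that repeat a pose let the fingers close. It gives the time, the measured TCP pose, the force and the opening at its end, in the units of the state.
- get_obs(): the state, without advancing time (a new reading comes with each control period).
- camera(name): name is "side" or "top" or "wrist"; returns a dict with "color" (480x640x3 uint8, blue, green, red), "range_z" (480x640 float32, m along the optical axis (not along the pixel's ray), 0 where there is no reading), "fx", "fy", "cx", "cy" (pixels), "T" (4x4, takes a point from camera to world coordinates). Camera axes: x right, y down, z forward; pixel columns grow to the right and rows downward; lengths in m; the calibration is good to about 2 mm. A picture is of the moment at which its call begins.
- job_done(): hands the job in, once; it reports no verdict.
The state is a dict: "time": time; "q": joint angles; "qd": joint speeds; "joint_efforts": joint torques, N m; "ee_pos": TCP position; "tcp_rot": TCP orientation; "wrist_force": force on the tool from outside, world axes, zero at the start; "torque": the same for the moment, N m; "opening": finger opening in m.
Only numpy, scipy, OpenCV 4.12 (cv2) and the standard library are available. Lean on these libraries where they do the work, as an engineer would, in place of code of your own. Each camera call takes 0.05 s, during which the arm holds its last target. There are 200 camera calls.

TASK

Lock the white drug case on the bench: press the yellow spring catch plate down with one fingertip and keep it down while the other fingertip pushes the red tab of the bolt until the bolt is fully home in the lid's keeper. Then let go so that the catch springs all the way up. Only touch and push, pick nothing up, keep the lid shut and leave everything else standing where it is.

Things in the scene. Friction and masses are not known exactly. Their poses are not given: they have to be found in the camera images.
- case: White steel drug case fixed to the bench, 220 (x) x 320 (y) x 85 mm high; origin at the centre of its underside, z up. Top at z = 85 mm (heights are above the bench): a grey deck for y below 30 mm, beyond it the lid, hinged at the +y edge. The bolt slides to +y to lock, on the line x = +35 mm; the catch lies beside it on x = -35 mm, its black housing 101 mm high.
- tab (a point): Middle (z = 125 mm) of the rear (-y) face of the bolt's red upright tab; push it to the case's +y. Tab 24 mm wide (x), 8 mm thick (y), from z = 105 to 137 mm. Behind it the 14 mm wide bolt bar, top at z = 105 mm, ends 51 mm back, in a steel guide 29 mm wide, 109 mm high, that starts 50 mm behind the face as drawn back (face then at case y = -49 mm). Axes as the case's.
- paddle (a point): Centre of the top of the yellow spring catch plate, 36 mm (x) by 106 mm (y), 6 mm thick, long side parallel to the bolt; at case x = -35, y = -45 mm, top at z = 123 mm when up. It goes straight down, pressed anywhere on its top. Axes as the case's.
- keeper (a point): Middle of the keeper on the lid, a steel arch 29 mm wide, 12 mm long, 109 mm high at its top, that takes the bolt's end. A like guide stands on the deck 35 mm before it (-y); the tab stops 12 mm short of that guide.
- bolt (a joint): Travel of the bolt in m along the case's +y: 0 = drawn back (unlocked), 0.040 = at its stop, fully home in the keeper (locked). A rack with 13 mm pitch on its side: with the catch up the bolt is blocked after at most 1.5 mm. About 2 N of friction; it stays where it is left.
- catch (a joint): How far the catch plate is down, in m: 0 = up, 0.010 = on its stop. Spring: 2 N to start, 6 N at the stop. Its tooth is clear of the rack from 0.0055 on; let go, it springs up into the rack, but comes fully up only with the bolt within 2 mm of home (or in the rack's other gaps, at bolt 0, 0.013 and 0.026).
- lid (a joint): Angle of the lid in rad, 0 = shut. It is shut already; leave it shut.
- vial_mid (a point): small amber vial, 32 mm across and 55 mm tall, standing on the case's lid; this point is at half its height on its axis. Leave it alone.
- pot_red_mid (a point): white sample pot with red cap, 44 mm across, 60 mm tall, standing close to the case; this point is at half its height on its axis. Leave it alone.
- pot_blue_mid (a point): white sample pot with blue cap, 44 mm across, 60 mm tall, standing close to the case; this point is at half its height on its axis. Leave it alone.
- slide_box_mid (a point): green slide box 85 x 60 x 35 mm lying close to the case; this point is at half its height on its axis. Leave it alone.
- stain_mid (a point): amber bottle 50 mm across, 110 mm tall, near the case; this point is at half its height on its axis. Leave it alone.
- spatula_grip (a point): Handle of a thin spatula, 170 mm long, lying on the bench along the case's far side; leave it alone.

How it is judged (in metres and radians):
On the way, in this order (a step that is already met when the one before it is completed fails the run):
1. the catch is pressed down with the bolt still drawn back (value of joint catch above 0.0055 m and value of joint bolt below 0.005 m), for 0.1 s.
2. with fingers on both, the bolt is pushed while the catch is held down (value of joint bolt between 0.008 and 0.036 m and value of joint catch above 0.0045 m and contact force between the fingers and catch above 0.3 N and contact force between the fingers and bolt above 0.3 N), for 0.04 s.
3. the bolt is pushed home with the catch still held down (value of joint bolt above 0.037 m and value of joint catch above 0.0045 m and contact force between the fingers and catch above 0.3 N), for 0.1 s.
At the end, for the whole second after the job is handed in: The bolt is home in the keeper (joint above 37 of 40 mm), the catch has sprung up (less than 2 mm down), the lid is shut, and nothing else was disturbed (value of joint bolt above 0.037 m and value of joint catch below 0.002 m and value of joint lid below 0.03 rad); the robot touches nothing.
It fails at once if the catch is let up while the bolt is under way (bolt between 6 and 34 mm, catch less than 3 mm down) (value of joint bolt between 0.006 and 0.034 m and value of joint catch below 0.003 m).
It fails at once if the lid is opened (value of joint lid above 0.1 rad).
It fails at once if a bystander is moved, lifted or knocked by more than 25 mm (distance of any of vial_mid, pot_red_mid, pot_blue_mid, slide_box_mid, stain_mid, spatula_grip from where it was at the start of the episode above 0.025 m).
It also fails if it takes over 35 s, if anything falls off the work surface, if the arm or the gripper's body presses on something with over 40 N, if the wrist force passes 120 N, or if a joint passes its speed limit or range.

## Working session

There is one attempt and no reset: what is moved stays moved. The work goes in short steps, Python scripts to look and compute and a tool call to move; the robot and the scene stay as the last step left them, time stands still between calls to the robot, and variables do not carry over. Pictures are saved under pics/ and viewed, about 8 in all and at most 12, crops included, and the job is handed in when it is done.

Besides the shell and the picture viewer there is one more tool, called after "Emit:" by a JSON object that holds its "name" and its "arguments", one argument or row to a line. move_arm: Moves the arm, as the interface text tells. Its arguments: {"type":"object","properties":{"deltas":{"type":"array"},"claw":{"type":"number"},"newtons":{"type":"number"}},"required":["deltas"]}

```bash
mkdir -p pics; cat > h.py <<'E'
import numpy as np,cv2
from workcell import get_obs,camera,job_done,grip_point_offset
def world(c,u,v,r=2):
    p=c["range_z"][v-r:v+r+1,u-r:u+r+1]; z=np.median(p[p>0])
    return (c["T"]@[(u-c["cx"])/c["fx"]*z,(v-c["cy"])/c["fy"]*z,z,1])[:3]
def cloud(c):
    z=c["range_z"];v,u=np.mgrid[:480,:640]
    P=np.stack([(u-c["cx"])/c["fx"]*z,(v-c["cy"])/c["fy"]*z,z,np.ones_like(z)],-1)@c["T"].T
    P=P[...,:3];P[z<=0]=np.nan;return P
E
python3 - <<'E'
from h import *
import pickle
o=get_obs();print(o,grip_point_offset)
for n in("top","side"):
    c=camera(n);pickle.dump(c,open(n+".pkl","wb"));cv2.imwrite(f"pics/{n}0.png",c["color"]);print(n,c["T"].round(3).tolist(),c["fx"])
E
```

```text
{'time': 0.0, 'q': array([-7.15636523e+01,  5.01115616e+00,  1.00340712e+01,  9.50981818e+01,
        2.81358035e-04,  9.00000096e+01]), 'qd': array([ 0.01009522, -0.10520754, -0.04469335, -0.01516338,  0.01345483,
        0.0220836 ]), 'joint_efforts': array([-4.04311795e-04, -5.20390284e+01,  4.64799392e+01,  1.63260510e-02,
       -1.04722099e-04,  2.57082070e-05]), 'ee_pos': array([ 0.17386933, -0.52156113,  0.23057909]), 'tcp_rot': array([-9.00752668e+01,  2.81345134e-04, -1.61563662e+02]), 'wrist_force': array([ 0.25467288, -0.66893822,  0.88099375]), 'torque': array([-0.01843084, -0.00186718, -0.02097959]), 'opening': 0.08552531902395863} 0.0187
top [[0.004, -0.99, 0.144, 0.442], [-1.0, -0.004, 0.003, 0.059], [-0.003, -0.144, -0.99, 1.079], [0.0, 0.0, 0.0, 1.0]] 535.2021106415324
side [[0.978, -0.153, 0.144, 0.439], [-0.21, -0.733, 0.647, -0.657], [0.007, -0.663, -0.749, 0.967], [0.0, 0.0, 0.0, 1.0]] 617.7350595474672
```

View pics/top0.png

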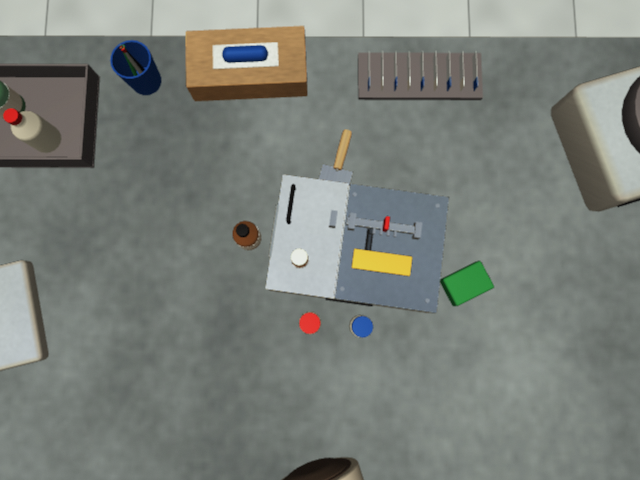

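View pics/side0.png

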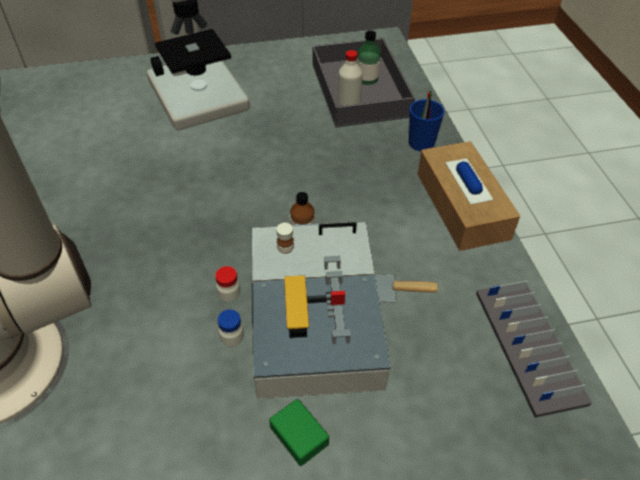

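The top view shows the yellow plate at (382,262), the red tab at (387,224), the lid to the left (world +y), the vial at (300,257), and pots at (310,322) and (362,326). In the side view the tab is at (337,297) and the plate at (296,303).

```bash
python3 - <<'E'
from h import *
import pickle
for n in("top","side"):
    c=pickle.load(open(n+".pkl","rb"));P=cloud(c);hsv=cv2.cvtColor(c["color"],cv2.COLOR_BGR2HSV);H,S,V=[hsv[...,i].astype(int) for i in range(3)]
    roi=np.zeros((480,640),bool)
    if n=="top": roi[170:320,260:455]=1
    else: roi[220:395,250:390]=1
    y=roi&(H>18)&(H<35)&(S>150)
    z=P[...,2]
    yt=y&(abs(z-.123)<.008)
    q=P[yt];r=cv2.minAreaRect((q[:,:2]*1000).astype(np.float32));print(n,"plate",yt.sum(),r,np.median(q[:,2]))
    red=roi&((H<6)|(H>174))&(S>150)&(z>.1)&(z<.145)
    q=P[red];print("red",len(q),q.mean(0),q.min(0),q.max(0))
    ct=q[q[:,2]>.131];print(" redtop",len(ct),ct.mean(0) if len(ct) else'')
    d=roi&(abs(z-.085)<.006);q=P[d];r=cv2.minAreaRect((q[:,:2]*1000).astype(np.float32));print("deck/lid",d.sum(),r,np.median(q[:,2]))
E
```

```text
top plate 1113 ((534.901123046875, -59.375885009765625), (104.29461669921875, 35.52809143066406), 82.22236633300781) 0.1226034139537221
red 71 [ 0.60243813 -0.06711869  0.13153109] [ 0.59232386 -0.07213625  0.1088434 ] [ 0.61470763 -0.06335316  0.14064312]
 redtop 49 [ 0.60352926 -0.06786423  0.13621367]
deck/lid 16969 ((576.3611450195312, -19.52301025390625), (322.8049011230469, 220.8195037841797), 82.23601531982422) 0.08472555987073349
side plate 1089 ((533.7161254882812, -62.654380798339844), (106.24557495117188, 34.698726654052734), 82.51856231689453) 0.12272542956222476
red 172 [ 0.60226204 -0.07272346  0.1269207 ] [ 0.59120868 -0.07684146  0.1059718 ] [ 0.61365062 -0.0435624   0.1400069 ]
 redtop 76 [ 0.60281487 -0.07190551  0.13569859]
deck/lid 15646 ((574.0532836914062, -21.19793701171875), (324.6682434082031, 220.3691864013672), 82.26382446289062) 0.0846961716205269
```

```bash
cat >> h.py <<'E'
from scipy.spatial.transform import Rotation as Ro
C=np.array([.5752,-.0206,0]);RC=Ro.from_euler('z',-7.75,degrees=True)
def state():
    o=get_obs();R=Ro.from_euler('xyz',o["tcp_rot"],degrees=True)
    print("t",round(o["time"],2),"case mm",(RC.inv().apply(o["ee_pos"]-C)*1000).round(1),"rpy",o["tcp_rot"].round(2),"F case",RC.inv().apply(o["wrist_force"]).round(2),"open",round(o["opening"],4));return o,R
def to(x,y,z):
    o,R=state();d=R.inv().apply(C+RC.apply(np.array([x,y,z])/1000)-o["ee_pos"])
    print("delta",d.round(4),"turn",round(-(-97.75-o["tcp_rot"][2]),2))
E
python3 -c "from h import *;to(0,-68,200)"
```

```text
t 0.1 case mm [-330.1 -550.5  230.6] rpy [ -90.07    0.   -161.56] F case [-0.34 -0.39  0.36] open 0.0851
delta [-0.5091  0.031  -0.2873] turn -63.81
```

Emit:
{"name": "move_arm", "arguments": {
  "deltas": [
    [[-0.509,0.0,-0.288,-63.8],[-0.509,0.0,-0.288,-63.8],[-0.509,0.0,-0.288,-63.8],[-0.509,0.0,-0.288,-63.8],[-0.509,0.0,-0.288,-63.8]]
  ],
  "claw": 0.056,
  "newtons": 40
}}

```text
time: 0.6
ee_pos: [0.3422, -0.3345, 0.231]
tcp_rot: [-90.0, 0.0, -118.3]
wrist_force: [1.5, -0.8, 0.4]
opening: 0.0558
```

```bash
python3 -c "from h import *;to(0,-68,200)"
```

```text
t 0.6 case mm [-188.5 -342.4  231. ] rpy [ -90.01    0.   -118.26] F case [ 1.62 -0.63  0.37] open 0.0558
delta [-0.3231  0.031   0.0804] turn -20.51
```

Emit:
{"name": "move_arm", "arguments": {
  "deltas": [
    [[-0.323,0.0,0.08,-20.5],[-0.323,0.0,0.08,-20.5],[-0.323,0.01,0.08,-20.5],[-0.323,0.02,0.08,-20.5],[-0.323,0.03,0.08,-20.5]]
  ]
}}

```text
time: 1.1
ee_pos: [0.5109, -0.1507, 0.2159]
tcp_rot: [-90.0, -0.0, -98.1]
wrist_force: [-0.2, -1.3, 1.0]
opening: 0.056
```

```bash
python3 -c "from h import *;to(0,-68,200)"
```

```text
t 1.1 case mm [ -46.2 -137.6  215.9] rpy [-8.995e+01 -1.000e-02 -9.807e+01] F case [-0.03 -1.3   0.96] open 0.056
delta [-0.0699  0.0159  0.0458] turn -0.32
```

Emit:
{"name": "move_arm", "arguments": {
  "deltas": [
    [[-0.05,0.01,0.03,0.0],[-0.05,0.01,0.03,0.0],[-0.05,0.01,0.03,0.0],[-0.05,0.01,0.03,0.0]]
  ]
}}

```text
time: 1.5
ee_pos: [0.5459, -0.1078, 0.2058]
tcp_rot: [-90.0, -0.0, -98.1]
wrist_force: [0.3, -0.6, 0.2]
opening: 0.0556
```

```bash
python3 - <<'E'
from h import *
to(0,-68,160)
for n in ("side","wrist"):
    c=camera(n);cv2.imwrite(f"pics/{n}1.png",c["color"])
    if n=="side": cv2.imwrite("pics/side1.png",cv2.resize(c["color"][150:400,200:440],None,fx=2.4,fy=2.4))
E
```

```text
t 1.5 case mm [-17.3 -90.4 205.8] rpy [-9.003e+01 -2.000e-02 -9.809e+01] F case [ 0.41 -0.53  0.23] open 0.0556
delta [-0.0225  0.0457  0.0172] turn -0.34
```

View pics/wrist1.png

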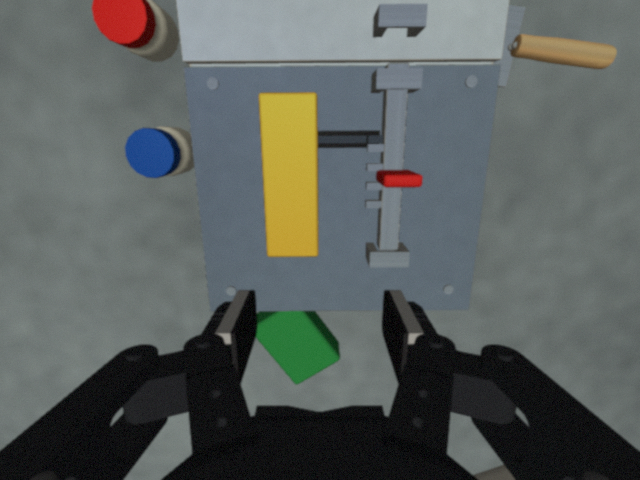

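The wrist view shows the plate (290,175), the red tab (400,179) and guide (388,255), with the fingertips at (240,300) and (395,300). The layout matches the measured frame. Next is the approach above the plate.

Emit:
{"name": "move_arm", "arguments": {
  "deltas": [
    [[-0.0225,0.0,0.017,-0.34],[-0.0225,0.02,0.017,-0.34],[-0.0225,0.046,0.017,-0.34],[-0.0225,0.046,0.017,-0.34],[-0.0225,0.046,0.017,-0.34]]
  ]
}}

```text
time: 2.1
ee_pos: [0.5658, -0.0883, 0.1605]
tcp_rot: [-90.0, -0.0, -97.8]
wrist_force: [1.0, -0.2, 0.9]
opening: 0.0556
```

```bash
python3 - <<'E'
from h import *
to(0,-68,130)
c=camera("wrist");a=c["color"]
s=camera("side");b=cv2.resize(s["color"][180:400,210:450],(524,480))
cv2.imwrite("pics/m2.png",cv2.resize(np.hstack([a,b]),(800,330)))
E
```

```text
t 2.1 case mm [ -0.2 -68.4 160.5] rpy [-9.001e+01 -1.000e-02 -9.783e+01] F case [ 1.   -0.09  0.91] open 0.0556
delta [-0.0004  0.0305  0.0002] turn -0.08
```

View pics/m2.png

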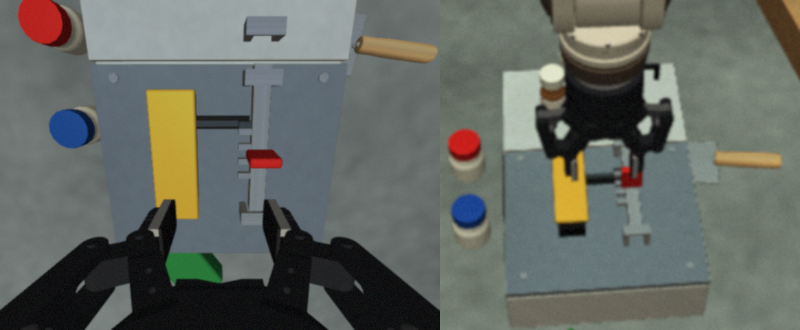

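The wrist view shows the left finger over the plate and the right finger behind the tab at (264,158), clear of the guide. Next is a slow descent, watching the force.

Emit:
{"name": "move_arm", "arguments": {
  "deltas": [
    [[0.0,0.012,0.0,0.0],[0.0,0.022,0.0,0.0],[0.0,0.032,0.0,0.0],[0.0,0.034,0.0,0.0],[0.0,0.034,0.0,0.0]]
  ]
}}

```text
time: 2.7
ee_pos: [0.566, -0.0873, 0.125]
tcp_rot: [-90.1, -0.0, -97.7]
wrist_force: [-0.5, -0.9, 0.6]
opening: 0.0558
```

```bash
python3 -c "from h import *;to(0,-68,120)"
```

```text
t 2.7 case mm [-1.00e-01 -6.74e+01  1.25e+02] rpy [-90.07  -0.   -97.75] F case [-0.32 -0.96  0.57] open 0.0558
delta [0.0006 0.005  0.0001] turn 0.0
```

Emit:
{"name": "move_arm", "arguments": {
  "deltas": [
    [[0.0,0.003,0.0,0.0],[0.0,0.005,0.0,0.0],[0.0,0.005,0.0,0.0]]
  ]
}}

```text
time: 3.0
ee_pos: [0.5664, -0.0874, 0.1206]
tcp_rot: [-90.0, 0.0, -97.7]
wrist_force: [-0.8, -0.4, 1.2]
opening: 0.0559
```

```bash
python3 -c "from h import *;to(0,-68,120)"
```

```text
t 3.0 case mm [  0.2 -67.4 120.6] rpy [-90.01   0.   -97.75] F case [-0.74 -0.53  1.23] open 0.0559
delta [ 0.0006  0.0006 -0.0002] turn 0.0
```

Emit:
{"name": "move_arm", "arguments": {
  "deltas": [
    [[0.0,0.002,0.0,0.0],[0.0,0.004,0.0,0.0],[0.0,0.004,0.0,0.0],[0.0,0.004,0.0,0.0]]
  ]
}}

```text
time: 3.4
ee_pos: [0.5665, -0.0875, 0.1171]
tcp_rot: [-90.0, -0.0, -97.8]
wrist_force: [-0.0, -0.9, 2.9]
opening: 0.0556
```

Emit:
{"name": "move_arm", "arguments": {
  "deltas": [
    [[0.0,0.002,0.0,0.0],[0.0,0.003,0.0,0.0],[0.0,0.003,0.0,0.0],[0.0,0.003,0.0,0.0]]
  ]
}}

```text
time: 3.8
ee_pos: [0.5665, -0.0874, 0.1139]
tcp_rot: [-90.0, -0.0, -97.8]
wrist_force: [1.2, -0.5, 3.8]
opening: 0.0562
```

```bash
cat >> h.py <<'E'
def plate():
    c=camera("side");P=cloud(c);hsv=cv2.cvtColor(c["color"],cv2.COLOR_BGR2HSV).astype(int)
    L=(P-C)@RC.as_matrix()*1000;x,y,z=L[...,0],L[...,1],L[...,2]
    H,S=hsv[...,0],hsv[...,1]
    m=(H>18)&(H<35)&(S>150)&(abs(x+35)<12)&(y>-90)&(y<5)&(abs(z-118)<14)
    print("plate z",m.sum(),np.median(z[m]).round(2))
    m=((H<6)|(H>174))&(S>150)&(abs(x-35)<16)&(z>105)&(z<145)&(y>-80)&(y<20)
    t=m&(z>132);print("tab",m.sum(),"min y",np.percentile(y[m],10).round(1) if m.any() else'',"top y",t.sum(),np.median(y[t]).round(1) if t.any() else '');return c
E
python3 -c "from h import *;state();plate()"
```

```text
t 3.8 case mm [  0.4 -67.4 113.9] rpy [-89.98  -0.   -97.75] F case [ 1.24 -0.35  3.83] open 0.0562
plate z 268 117.98
tab 38 min y -62.2 top y 8 -62.4
```

Emit:
{"name": "move_arm", "arguments": {
  "deltas": [
    [[0.0,0.002,0.0,0.0],[0.0,0.0035,0.0,0.0],[0.0,0.0035,0.0,0.0],[0.0,0.0035,0.0,0.0]]
  ]
}}

```text
time: 4.25
ee_pos: [0.5665, -0.0874, 0.1103]
tcp_rot: [-90.0, 0.0, -97.8]
wrist_force: [0.9, -0.4, 5.3]
opening: 0.056
```

```bash
python3 - <<'E'
from h import *
state();s=plate()
w=camera("wrist");b=cv2.resize(s["color"][220:360,260:400],(480,480))
cv2.imwrite("pics/m3.png",cv2.resize(np.hstack([w["color"],b]),(800,343)))
E
```

```text
t 4.25 case mm [  0.4 -67.4 110.3] rpy [-89.98   0.   -97.75] F case [ 0.96 -0.32  5.28] open 0.056
plate z 271 114.25
tab 33 min y -63.4 top y 5 -63.4
```

View pics/m3.png

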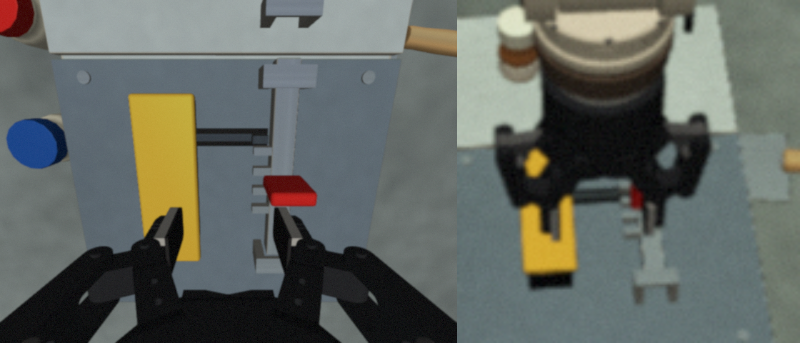

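The plate is about 8.6 mm down, and the right finger is just behind the tab (red at (290,190), fingertip at (285,215)). Now I push the bolt.

Emit:
{"name": "move_arm", "arguments": {
  "deltas": [
    [[-0.005,0.0,0.0,0.0],[-0.01,0.0,0.0,0.0],[-0.014,0.0,0.0,0.0],[-0.018,0.0,0.0,0.0],[-0.022,0.0,0.0,0.0]]
  ]
}}

```text
time: 4.85
ee_pos: [0.5692, -0.0665, 0.1103]
tcp_rot: [-90.0, -0.1, -97.8]
wrist_force: [-0.6, -6.4, 5.8]
opening: 0.0564
```

```bash
python3 -c "from h import *;state();plate()"
```

```text
t 4.85 case mm [  0.3 -46.3 110.3] rpy [-89.99  -0.12 -97.8 ] F case [ 0.3  -6.42  5.78] open 0.0564
plate z 381 114.13
tab 42 min y -46.2 top y 16 -36.6
```

Emit:
{"name": "move_arm", "arguments": {
  "deltas": [
    [[-0.005,0.0,0.0,0.0],[-0.01,0.0,0.0,0.0],[-0.015,0.0,0.0,0.0],[-0.019,0.0,0.0,0.0],[-0.022,0.0,0.0,0.0]]
  ]
}}

```text
time: 5.4
ee_pos: [0.5722, -0.0447, 0.1103]
tcp_rot: [-90.0, -0.1, -97.8]
wrist_force: [-0.8, -6.1, 6.0]
opening: 0.0557
```

Emit:
{"name": "move_arm", "arguments": {
  "deltas": [
    [[-0.001,0.0,0.0,0.0],[-0.002,0.0,0.0,0.0],[-0.003,0.0,0.0,0.0],[-0.003,0.0,0.0,0.0]]
  ]
}}

```text
time: 5.8
ee_pos: [0.5726, -0.0418, 0.1103]
tcp_rot: [-90.0, -0.1, -97.8]
wrist_force: [-0.9, -5.3, 6.5]
opening: 0.056
```

```bash
python3 -c "from h import *;state();plate()"
```

```text
t 5.8 case mm [  0.2 -21.3 110.3] rpy [-90.    -0.11 -97.79] F case [-0.14 -5.39  6.5 ] open 0.056
plate z 545 114.35
tab 47 min y -16.2 top y 16 -11.3
```

Emit:
{"name": "move_arm", "arguments": {
  "deltas": [
    [[-0.001,0.0,0.0,0.0],[-0.002,0.0,0.0,0.0],[-0.002,0.0,0.0,0.0]]
  ]
}}

```text
time: 6.15
ee_pos: [0.5727, -0.0403, 0.1103]
tcp_rot: [-90.0, -0.2, -97.8]
wrist_force: [-1.0, -7.9, 6.6]
opening: 0.0564
```

Emit:
{"name": "move_arm", "arguments": {
  "deltas": [
    [[-0.001,0.0,0.0,0.0],[-0.002,0.0,0.0,0.0],[-0.002,0.0,0.0,0.0]]
  ]
}}

```text
time: 6.45
ee_pos: [0.5728, -0.04, 0.1104]
tcp_rot: [-90.0, -0.4, -97.9]
wrist_force: [-1.7, -17.2, 6.3]
opening: 0.0565
```

```bash
python3 - <<'E'
from h import *
state();plate()
w=camera("wrist");cv2.imwrite("pics/w4.png",w["color"])
E
```

```text
t 6.45 case mm [  0.3 -19.6 110.4] rpy [-89.99  -0.36 -97.92] F case [  0.63 -17.26   6.26] open 0.0565
plate z 551 114.24
tab 47 min y -14.6 top y 18 -10.1
```

View pics/w4.png

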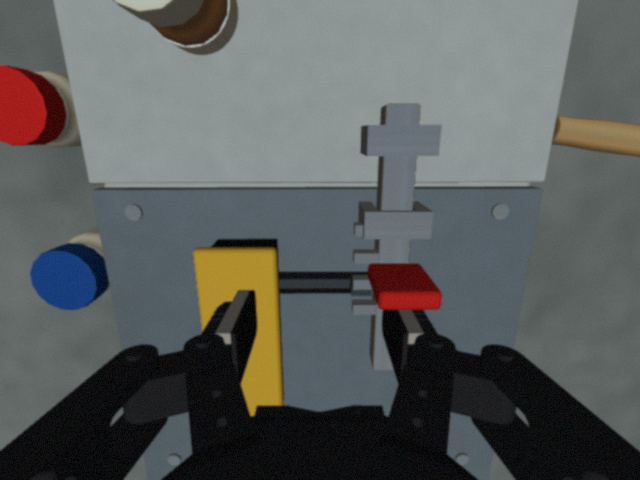

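The bolt end passes through the keeper (400,115–200). The push force rose to 17 N at the stop, with the plate still down. I'll ease off the tab, then lift.

Emit:
{"name": "move_arm", "arguments": {
  "deltas": [
    [[0.003,0.0,0.0,0.0],[0.006,0.0,0.0,0.0],[0.008,0.0,0.0,0.0],[0.008,0.0,0.0,0.0]]
  ]
}}

```text
time: 6.95
ee_pos: [0.5722, -0.0445, 0.1103]
tcp_rot: [-90.0, 0.1, -97.8]
wrist_force: [1.0, 3.2, 5.5]
opening: 0.0557
```

Emit:
{"name": "move_arm", "arguments": {
  "deltas": [
    [[0.0,-0.006,0.0,0.0],[0.0,-0.015,0.0,0.0],[0.0,-0.04,0.0,0.0],[0.0,-0.07,0.0,0.0],[0.0,-0.1,0.0,0.0]]
  ]
}}

```text
time: 7.45
ee_pos: [0.5716, -0.0449, 0.2112]
tcp_rot: [-90.1, -0.0, -97.8]
wrist_force: [0.2, -0.7, 0.6]
opening: 0.0557
```

Emit:
{"name": "move_arm", "arguments": {
  "deltas": [
    [[0.04,0.0,0.0,0.0],[0.08,0.0,0.0,0.0],[0.08,0.0,0.0,0.0],[0.08,0.0,0.0,0.0]]
  ]
}}

```text
time: 7.85
ee_pos: [0.561, -0.1248, 0.2103]
tcp_rot: [-90.0, 0.0, -97.9]
wrist_force: [-0.5, -0.1, -0.4]
opening: 0.0557
```

```bash
python3 - <<'E'
from h import *
state();plate()
w=camera("wrist");L=(cloud(w)-C)@RC.as_matrix()*1000
hsv=cv2.cvtColor(w["color"],cv2.COLOR_BGR2HSV).astype(int);H,S=hsv[...,0],hsv[...,1]
m=((H<6)|(H>174))&(S>150)&(abs(L[...,0]-35)<16)&(L[...,2]>130);print("tab top",np.median(L[m],0))
m=(H>18)&(H<35)&(S>150)&(abs(L[...,0]+35)<14)&(L[...,2]>100);print("plate",np.median(L[m],0))
m=(abs(L[...,0]+90)<15)&(L[...,1]>50)&(L[...,1]<140);print("lid z",np.nanmedian(L[m],0))
cv2.imwrite("pics/w5.png",w["color"])
E
```

```text
t 7.85 case mm [  -0.  -105.2  210.3] rpy [-90.05   0.   -97.86] F case [-0.45 -0.14 -0.35] open 0.0557
plate z 405 122.85
tab 107 min y -11.3 top y 31 -8.7
tab top [ 32.85358763  -5.73263239 136.93839337]
plate [-34.93720094 -40.16870384 123.17384545]
lid z [-89.80789782  52.9672516   85.13579746]
```

View pics/w5.png

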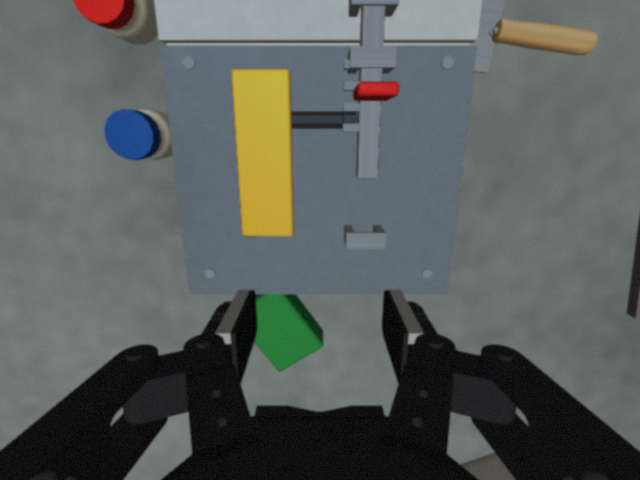

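The wrist view shows the tab (377,91) up against its stop before the front guide, and the bolt in the keeper. The plate is back up at 123 mm, the lid is shut at 85 mm, and the bystanders in view are undisturbed. Handing in.

```bash
python3 -c "from h import *;job_done()"
```

```text
the job is handed in; nothing more can be done
```

The case is locked and the job is handed in at about 8 s of the 35 s allowed; no verdict was reported.

**What I did:** I located the case from the two fixed cameras. With the fingers 56 mm apart, the left fingertip pressed the catch plate down about 8.6 mm while the right one pushed the tab. I kept pushing until the force rose to 17 N at the bolt's stop. Then I eased back off the tab, lifted and moved clear.

**Last checks:**
- **Bolt:** its end is through the keeper. The tab's middle is at case y ≈ -5.7 mm by the wrist camera and -8.7 mm by the side camera; fully home is -5 mm. The two disagree by 3 mm, but the side view's depth on the tab was less reliable, and the force rise at the stop supports the bolt being fully home.
- **Catch:** the plate top is back at 123 mm, fully up.
- **Lid:** it measures 85 mm high, so it is shut.
- **Bystanders:** the ones in the last picture look undisturbed. I did not re-measure any of them, and the vial and stain bottle were not in that picture.
- **Robot:** the wrist force is near zero, so it is touching nothing.

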